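# Find the socket key that fits the gas valve beside the gauge

### The job

One of the three steel socket keys on the raised rail fits the hex nut of the valve beside the gauge on the gas manifold: try them until you find it, and stand every key that does not fit upright on the rail again. Finish with the fitting key fully down on that nut, upright, and still held in the gripper: do not let go. Leave the bottles, vials and cup where they are.

Things in the scene. Friction and masses are not known exactly. Their poses are not given: they have to be found in the camera images.
- socket_1: loose steel socket key, 105 to 210 g, 90 mm tall, upright, mouth down, on the rail. Origin: centre of underside, z up. Hex body 0 to 38 mm, hex mouth 24 mm deep from below, 16 mm round neck to 48 mm, grip head 48 to 90 mm: 30 mm along x, 20 mm along y, flat sides facing +y and -y to pinch. Two of the mouth's flats face +y and -y.
- socket_2: as socket_1, another size. The three bodies are 24.9, 31.9 and 38.8 mm across corners (21.6, 27.6, 33.6 across flats) and take 14, 20 and 26 mm nuts with 1.6 mm play across flats. The number in the name says nothing about size and the sockets change places: which one fits is to be seen or found by trying.
- socket_3: as socket_1, another size. All three stand on the rail's middle line about 90 mm apart, x axis within 0.35 rad of the rail's.
- valve_p: fixed valve on the manifold: round steel collar 25 mm tall with a round well, in it a fixed brass hex nut that does not turn. Origin: centre of underside, 40 mm over the bench, z up. Well floor 6 mm, nut top and rim 25 mm above it; nut's top 3 mm tapered round. Two nut flats face +y and -y: a socket goes on at the valve's yaw plus any multiple of 60 degrees.
- valve_q: as valve_p, another size (nuts 14, 20, 26 mm across flats; the letter says nothing about size; valves change places). The well is 3 mm wider than the matching socket: one too large stops on the rim, one too small on the nut, underside about 25 mm above the origin; only the matching one goes down, to 6 mm.
- valve_r: as valve_p, another size. Each valve is turned by its own angle, up to 0.5 rad from the manifold.
- rail: fixed raised rail, a narrow grey bar 44 mm wide (x) and 330 mm long (y) on two feet 60 mm deep, its flat top 50 mm above the bench. Origin: centre of its underside at bench level. The sockets stand along its middle about 90 mm apart, a vial at its +y end; rail and manifold swap sides of the bench from start to start.
- manifold: fixed aluminium block 66 mm (x) by 340 mm (y) by 40 mm high that carries the three valves along its middle, at y = -95, -10 and +75 mm, and a round gauge at its +y end. Origin: centre of its underside at bench level.
- gauge (a point): centre of the gauge's face, 143 mm from the manifold's origin along +y, 76 mm above the bench; the gauge is 48 mm across.
- gauge_port (a point): point on the manifold's top under the valve beside the gauge (68 mm from the gauge's centre): the valve whose origin lies here is the one to work on.
- saline: bystander, to be left alone: clear plastic bottle 54 dia x 105 tall (mm), standing; origin at the centre of its underside.
- vial_mid: bystander, to be left alone: clear glass vial 26 dia x 48 tall (mm), standing; origin at the centre of its underside.
- vial_rail: bystander, to be left alone: amber vial 22 dia x 42 tall, on the rail near its +y end (mm), standing; origin at the centre of its underside.
- amber: bystander, to be left alone: amber jar 44 dia x 85 tall (mm), standing; origin at the centre of its underside.
- infusion_1: bystander, to be left alone: large clear bottle 68 dia x 170 tall at the back (mm), standing; origin at the centre of its underside.
- infusion_2: bystander, to be left alone: large clear bottle 68 dia x 170 tall at the back (mm), standing; origin at the centre of its underside.
- cup: bystander, to be left alone: white cup 66 dia x 60 tall, empty (mm), standing; origin at the centre of its underside.
Not all that is in view belongs to the job. Leave any brown look-alike of the socket_2 alone.

How it is judged:
At the end, for the whole second after the job is handed in: Matching socket on the nut beside the gauge: underside within 3.5 mm of the well floor, 4 mm of the nut's axis, 4.5 degrees of upright, still, gripped by the fingers (over 2 N); the two others stand untouched on the rail, axes over its top, within 6 degrees of upright (((horizontal distance between valve_p and gauge_port below 0.02 m and horizontal distance between socket_3 and valve_p below 0.004 m and z of socket_3 in the frame of valve_p between 0.002 and 0.0095 m and angle between socket_3's own z axis and vertical below 0.08 rad and contact force between the fingers and socket_3 above 2 N and linear speed of socket_3 below 0.02 m/s and (x of socket_1 in the frame of rail between -0.022 and 0.022 m and y of socket_1 in the frame of rail between -0.165 and 0.165 m and z of socket_1 in the frame of rail between 0.044 and 0.056 m and angle between socket_1's own z axis and vertical below 0.1 rad and contact force between each of the arm, the fingers and socket_1 below 0.2 N) and (x of socket_2 in the frame of rail between -0.022 and 0.022 m and y of socket_2 in the frame of rail between -0.165 and 0.165 m and z of socket_2 in the frame of rail between 0.044 and 0.056 m and angle between socket_2's own z axis and vertical below 0.1 rad and contact force between each of the arm, the fingers and socket_2 below 0.2 N)) or (horizontal distance between valve_q and gauge_port below 0.02 m and horizontal distance between socket_1 and valve_q below 0.004 m and z of socket_1 in the frame of valve_q between 0.002 and 0.0095 m and angle between socket_1's own z axis and vertical below 0.08 rad and contact force between the fingers and socket_1 above 2 N and linear speed of socket_1 below 0.02 m/s and (x of socket_2 in the frame of rail between -0.022 and 0.022 m and y of socket_2 in the frame of rail between -0.165 and 0.165 m and z of socket_2 in the frame of rail between 0.044 and 0.056 m and angle between socket_2's own z axis and vertical below 0.1 rad and contact force between each of the arm, the fingers and socket_2 below 0.2 N) and (x of socket_3 in the frame of rail between -0.022 and 0.022 m and y of socket_3 in the frame of rail between -0.165 and 0.165 m and z of socket_3 in the frame of rail between 0.044 and 0.056 m and angle between socket_3's own z axis and vertical below 0.1 rad and contact force between each of the arm, the fingers and socket_3 below 0.2 N)) or (horizontal distance between valve_r and gauge_port below 0.02 m and horizontal distance between socket_2 and valve_r below 0.004 m and z of socket_2 in the frame of valve_r between 0.002 and 0.0095 m and angle between socket_2's own z axis and vertical below 0.08 rad and contact force between the fingers and socket_2 above 2 N and linear speed of socket_2 below 0.02 m/s and (x of socket_1 in the frame of rail between -0.022 and 0.022 m and y of socket_1 in the frame of rail between -0.165 and 0.165 m and z of socket_1 in the frame of rail between 0.044 and 0.056 m and angle between socket_1's own z axis and vertical below 0.1 rad and contact force between each of the arm, the fingers and socket_1 below 0.2 N) and (x of socket_3 in the frame of rail between -0.022 and 0.022 m and y of socket_3 in the frame of rail between -0.165 and 0.165 m and z of socket_3 in the frame of rail between 0.044 and 0.056 m and angle between socket_3's own z axis and vertical below 0.1 rad and contact force between each of the arm, the fingers and socket_3 below 0.2 N)))); the arm keeps its last pose, push and grip.
It fails at once if a bottle, vial or cup is shoved by more than 30 mm or knocked over (distance of any of saline, vial_mid, vial_rail, amber, infusion_1, infusion_2, cup from where it was at the start of the episode above 0.03 m or angle between any of saline, vial_mid, vial_rail, amber, infusion_1, infusion_2, cup's own z axis and vertical above 0.5 rad).
It also fails if it takes over 72 s, if anything falls off the work surface, if the arm or the gripper's body presses on something with over 40 N, if the wrist force passes 120 N, or if a joint passes its speed limit or range.

### The arm

A 6-joint arm with a two-finger parallel gripper is mounted at the origin on the work surface. World frame = base frame: x ahead of the robot, y to its left, z up, the work surface at z = 0. Lengths are in m, angles in rad, forces in N, time in s.
With the tool pointing down it reaches from about 0.275 to 1 m from the base axis. Payload 8.4 kg.
Tool frame: the origin (TCP) lies midway between the tips of the shut fingers; the grasp point (between the pads) lies tcp_to_grasp behind it (tcp_to_grasp is the distance from the TCP to the grasp point, in m); z points along the fingers, y is the line along which they close (so a half turn about z gives the same grasp; the last joint's range is limited). The gripper opens to 85 mm and grips with 20 to 120 N. Pads are 22 mm wide; open, the fingers measure 114 mm over their backs; the gripper's body (76 mm by 85 mm) begins 54 mm behind the grasp point. The pads swing forward as they close: fully open they stand 13 mm farther back than shut.
Start: joints at [-1.118, 0.353, 1.633, -0, 1.155, -0.002], TCP at [0.275, -0.561, 0.231] pointing down, gripper open.
Joint ranges: [-2.63, 2.63], [-0.92, 2.1], [0.06, 2.66], [-1.3, 4.44], [0, 2.69], [-3.02, 3.02]. Speed limits (rad/s): [2.22, 2.22, 2.79, 3.14, 3.14, 3.14].

### API

Orientations are given as a unit quaternion [x, y, z, w].
In Python, from workcell import state, get_image, sign_off, tcp_to_grasp gives the robot as it stands.
- The arm moves only by the tool arm_command, never from a script. Its argument "moves" is a list of rows, each a list of 7 numbers: the shift along the tool's x, y, z in mm, then the turn, a rotation vector about the tool's x, y, z in degrees, then the finger opening in mm, from 0 to 85.4. In form: [[tx, ty, tz, rx, ry, rz, hand], ...]. A call has 1 to 20 rows; each row is the pose to reach, as a shift and turn from the pose commanded when the call began, along the tool's axes at that moment; what a row does not reach only later rows make up. A row lasts 1/10 s, in which the tool goes at most 50 mm and 8.59 degrees, less where a joint would pass 70% of its speed; a pose out of reach is approached as far as the arm can. A call with a gripper value outside its range is refused whole. The fingers move at their own pace and stop on an object; "newtons" is the grip in N (left out, the last holds). Time passes only in rows, so rows that repeat a pose let the fingers close. It gives the time, the measured TCP pose, the force, the opening and the grip force at its end, in the units of the state.
- state(): the state, without advancing time (a new reading comes with each control period).
- get_image(name): name is "scene" or "top" or "wrist"; returns a dict with "img" (400x640x3 uint8, red, green, blue), "z_map" (400x640 float32, m along the optical axis (not along the pixel's ray), 0 where there is no reading), "camera_matrix" (3x3 intrinsics, pixels), "extrinsics" (4x4, takes a point from world to camera coordinates). Camera axes: x right, y up, looking along -z (the intrinsics and any distortion apply to the point x, -y, -z); pixel columns grow to the right and rows downward; lengths in m; the calibration is good to about 2 mm. A picture is of the moment at which its call begins.
- sign_off(): hands the job in; it is judged then, once.
The state is a dict: "t": time; "q": joint angles; "joint_vel": joint speeds; "joint_efforts": joint torques, N m; "tool_pos": TCP position; "tcp_rot": TCP orientation; "force": force on the tool from outside, world axes, zero at the start; "ft_torque": the same for the moment, N m; "finger_gap": finger opening in m; "grip_force": force on a finger pad.
Only numpy, scipy, OpenCV 4.12 (cv2) and the standard library are available. Lean on these libraries where they do the work, as an engineer would, in place of code of your own. Each camera call takes 0.05 s, during which the arm holds its last target. There are 200 camera calls.

## Working session

There is one attempt and no reset: what is moved stays moved. The work goes in short steps, Python scripts to look and compute and a tool call to move; the robot and the scene stay as the last step left them, time stands still between calls to the robot, and variables do not carry over. Pictures are saved under pics/ and viewed, at most 10 in all, crops included, and the job is handed in when it is done.

Besides the shell and the picture viewer there is one more tool, called after "Emit:" as name(argument=value, ...), one argument or row to a line, values as JSON. arm_command: Moves the arm, as the interface text tells. Its arguments: {"type":"object","properties":{"moves":{"type":"array"},"newtons":{"type":"number"}},"required":["moves"]}

```bash
mkdir -p pics; ls
cat > h.py <<'E'
import numpy as np, cv2
from workcell import state, get_image, sign_off, tcp_to_grasp
def cloud(d):
    K=d["camera_matrix"];E=d["extrinsics"];z=d["z_map"]
    v,u=np.mgrid[0:z.shape[0],0:z.shape[1]]
    p=np.stack([(u-K[0,2])/K[0,0]*z,-(v-K[1,2])/K[1,1]*z,-z],-1)
    return (p-E[:3,3])@E[:3,:3]
E
python3 - <<'E'
from h import *
print(state(),tcp_to_grasp)
for n in("scene","top"):
    d=get_image(n);np.savez(n+".npz",**d);cv2.imwrite(f"pics/{n}0.png",d["img"][...,::-1])
    print(d["camera_matrix"],d["extrinsics"])
E
```

```text
pics
{'t': 0.0, 'q': array([-1.11839411e+00,  3.53655047e-01,  1.63415179e+00,  2.81211839e-05,
        1.15518711e+00, -2.43496029e-03]), 'joint_vel': array([ 0.00082267, -0.00119715, -0.00066688, -0.00023494, -0.00037621,
       -0.00045567]), 'joint_efforts': array([ 1.62661243e-03, -6.05239391e+01, -3.42075098e+01,  4.11773053e-04,
        9.22685053e-03, -4.30575665e-05]), 'tool_pos': array([ 0.27434982, -0.56102943,  0.23054982]), 'tcp_rot': array([ 9.74252697e-01,  2.25457739e-01, -1.43771069e-04, -6.85853599e-04]), 'force': array([-0.19098347, -0.01109837,  0.18025305]), 'ft_torque': array([ 0.00432674,  0.00625057, -0.0160322 ]), 'grip_force': 0.0, 'finger_gap': 0.08559811402403869} 0.0187
[[412.88222913   0.         319.65453921]
 [  0.         412.88222913 199.46150306]
 [  0.           0.           1.        ]] [[-0.86038974  0.50936249  0.01671389  0.50535426]
 [-0.33685471 -0.59299648  0.73135769  0.17684187]
 [ 0.38243745  0.6236225   0.68178924 -1.28385164]
 [ 0.          0.          0.          1.        ]]
[[443.80190406   0.         317.02329254]
 [  0.         443.80190406 201.80928469]
 [  0.           0.           1.        ]] [[-0.0148135  -0.99952437 -0.02704797  0.05069477]
 [ 0.99602289 -0.01712769  0.08743593 -0.6234514 ]
 [-0.08785762 -0.02564516  0.99580287 -1.17851259]
 [ 0.          0.          0.          1.        ]]
```

View pics/top0.png

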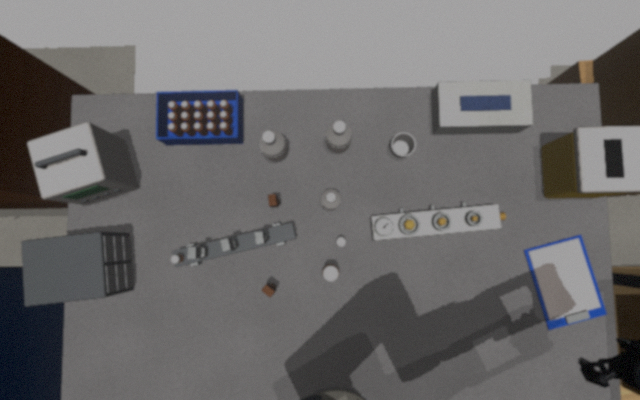

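View pics/scene0.png

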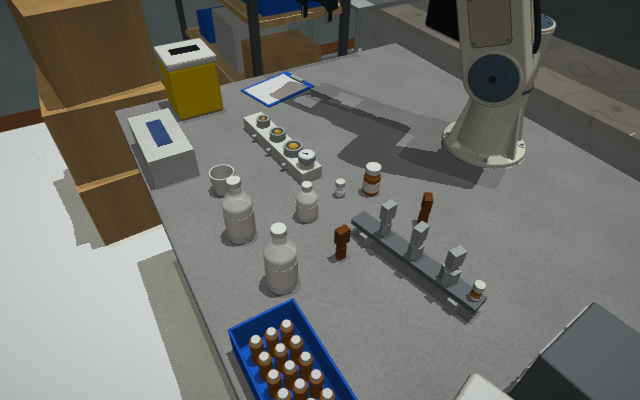

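The top view shows the rail at left, with socket heads at about (197,252), (226,244) and (258,238). The manifold is at right, with the gauge at (383,226) and its neighbouring valve at (408,224). The brown blocks at (273,200) and (268,288) are look-alikes.

Run:
```python
from h import *
T=dict(np.load("top.npz"));S=dict(np.load("scene.npz"))
PT=cloud(T);PS=cloud(S)
def comps(P,lo,hi,box,minn=8):
    m=((P[...,2]>lo)&(P[...,2]<hi)&(P[...,0]>box[0])&(P[...,0]<box[1])&(P[...,1]>box[2])&(P[...,1]<box[3])).astype(np.uint8)
    n,l,st,c=cv2.connectedComponentsWithStats(m,connectivity=4)
    for i in range(1,n):
        if st[i,4]>=minn:
            q=P[l==i]; r=cv2.minAreaRect((q[:,:2]*1000).astype(np.float32))
            print(np.round(c[i]),st[i,4],"mean",np.round(q.mean(0),4),"rect",np.round(r[0],1),np.round(r[1],1),round(r[2],1))
R=PT[200:300,150:310].reshape(-1,3);print(R.min(0),R.max(0))
for P,n in((PT,"top"),(PS,"scene")):
    print(n,"heads");comps(P,.125,.15,(.3,.8,.0,.6))
    print("railtop");comps(P,.042,.056,(.3,.8,.0,.6),60)
    print("man top");comps(P,.034,.046,(.3,.8,-.6,.1),60)
    print("valves");comps(P,.058,.07,(.3,.8,-.6,.1))
    print("gauge");comps(P,.07,.082,(.3,.8,-.6,.1))
    print("all things>.04");comps(P,.03,.25,(.2,.9,-.5,.6),30)
a=T["img"][195:250,360:515];b=T["img"][215:275,160:310]
f=lambda i:cv2.resize(i,(775,290),interpolation=cv2.INTER_CUBIC)
cv2.imwrite("pics/crop1.png",np.vstack([f(a),f(b)])[...,::-1])
c=S["img"][105:185,235:335];d=S["img"][190:310,345:490]
cv2.imwrite("pics/crop2.png",np.hstack([cv2.resize(c,(400,480),interpolation=cv2.INTER_CUBIC)[:, :300*4//3],cv2.resize(d,(400,480),interpolation=cv2.INTER_CUBIC)])[...,::-1])
```

```text
[ 0.36034404  0.00976923 -0.0088651 ] [0.64003293 0.51304412 1.22944947]
top heads
[109. 165.] 283 mean [0.7171 0.561  0.1376] rect [721.9 560.8] [ 56. 149.] 81.3
[273. 143.] 90 mean [0.7666 0.148  0.1319] rect [768.5 150.8] [31.4 40.8] 25.2
[108. 263.] 355 mean [0.4727 0.5556 0.1388] rect [471.9 556.7] [159.4   9.2] 6.0
[260. 237.] 110 mean [0.5295 0.1803 0.1393] rect [529.3 181.1] [29.8 20.6] 8.5
[226. 244.] 115 mean [0.5139 0.2633 0.1385] rect [513.5 264.7] [29.5 20.8] 10.1
[192. 252.] 126 mean [0.4956 0.3467 0.1383] rect [495.5 347.8] [20.3 29.6] 88.5
railtop
[196. 140.] 67 mean [0.7964 0.3668 0.0481] rect [796.5 363.3] [138.8   2.7] 89.3
[127. 167.] 100 mean [0.7265 0.5557 0.0488] rect [733.8 557.3] [129.9  18.1] 8.8
[242. 243.] 1370 mean [0.517 0.242 0.05 ] rect [513.4 263.8] [ 44.2 331.1] 12.4
[125. 262.] 179 mean [0.4707 0.5558 0.0487] rect [471.8 556. ] [158.2   8.3] 5.8
man top
[549. 180.] 76 mean [ 0.6715 -0.5785  0.0403] rect [ 672.1 -579. ] [89.5  5.5] 1.3
[443. 221.] 2041 mean [ 0.566  -0.2949  0.0402] rect [ 565.1 -276.8] [ 66.  341.4] 4.5
valves
[412. 136.] 16 mean [ 
[... 6557 characters left out ...]
 0.1735 0.1034] rect [778.1 165.4] [51.  68.4] 68.0
[342. 237.] 334 mean [0.6301 0.1632 0.0701] rect [627.6 159.4] [32.7 21.8] 4.6
[298. 338.] 1978 mean [0.822  0.316  0.0605] rect [847.2 356. ] [104.2 213.7] 0.3
[565. 349.] 3674 mean [0.4937 0.5806 0.1402] rect [470.  580.6] [161.9  49.3] 4.2
[301. 356.] 1083 mean [0.833  0.3499 0.0605] rect [830.7 343.8] [ 24.1 127.6] 0.1
[286. 364.] 1092 mean [0.8626 0.3498 0.0617] rect [860.8 353.2] [147.8  24. ] 89.6
[269. 368.] 876 mean [0.8907 0.3429 0.0641] rect [889.2 342.6] [ 21.5 125.2] 0.0
[480. 390.] 908 mean [0.6868 0.5665 0.1986] rect [682.6 562.9] [35.8 75.1] 59.6
[327. 394.] 153 mean [0.831  0.4304 0.0712] rect [830.3 430. ] [16.9 23.8] 47.3
```

View pics/crop2.png

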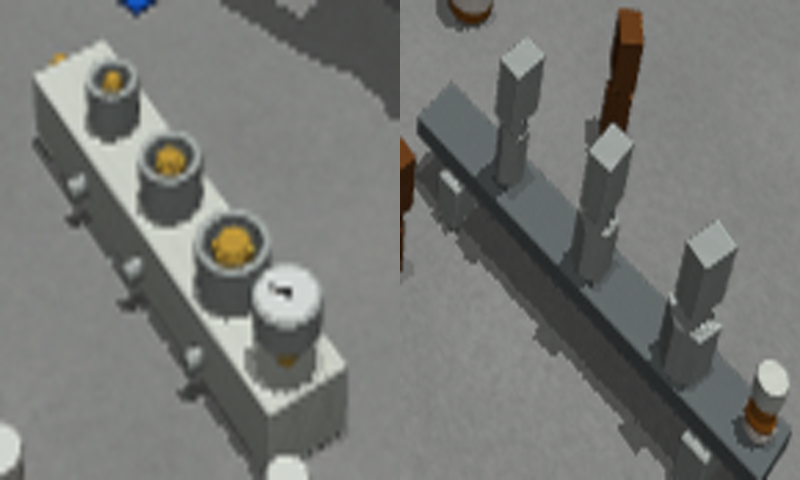

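View pics/crop1.png

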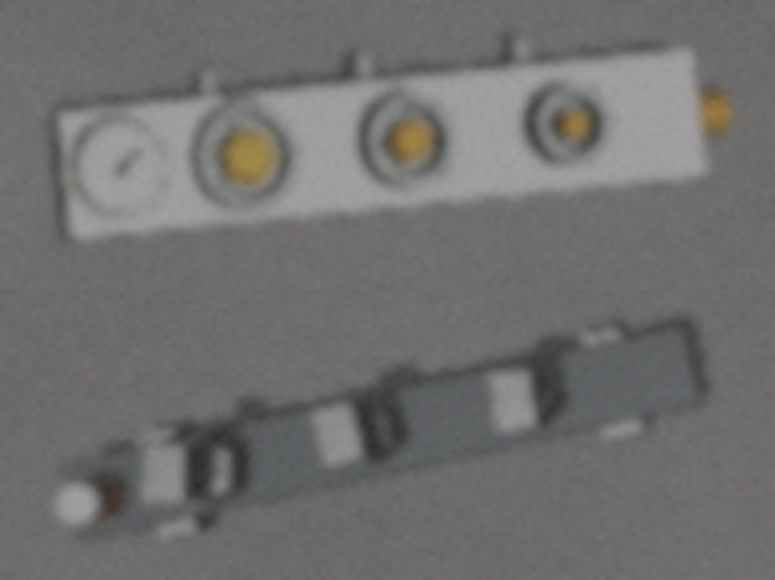

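The collars and nuts grow toward the gauge: the valve at the gauge carries the largest nut (crop 1 at (245,155)). The widest socket body is the key beside the amber vial (crop 2 at about (690,340)). I'll try that pair first, and check the nut's angle with the wrist camera from close by.

```bash
cat >> h.py <<'E'
from scipy.spatial.transform import Rotation as Ro
def togo(p,yaw,s=None):
    "shift (mm, tool axes) and turn (deg rotvec) to TCP at p pointing down with tool x at yaw deg"
    s=s or state(); R=Ro.from_quat(s["tcp_rot"])
    c=np.cos(np.radians(yaw));n=np.sin(np.radians(yaw))
    G=Ro.from_matrix(np.array([[c,n,0],[n,-c,0],[0,0,-1.]]))
    print("shift",np.round(R.inv().apply(np.array(p)-s["tool_pos"])*1000,1),"turn",np.round(np.degrees((R.inv()*G).as_rotvec()),1))
def yaw(s=None):
    s=s or state();x=Ro.from_quat(s["tcp_rot"]).as_matrix()[:,0];return np.degrees(np.arctan2(x[1],x[0]))
E
python3 - <<'E'
from h import *
d=get_image("wrist");E=d["extrinsics"];s=state()
R=Ro.from_quat(s["tcp_rot"])
c=-E[:3,:3].T@E[:3,3]
print(d["camera_matrix"][0],"cam in tool",R.inv().apply(c-s["tool_pos"]),"view",R.inv().apply(-E[2,:3]),yaw())
togo([.559,-.199,.22],4.5);togo([.495,.350,.22],0)
E
```

```text
[307.08920267   0.         318.49904015] cam in tool [ 0.0841605  -0.00020806 -0.1433577 ] view [-3.25344788e-01 -2.50427237e-05  9.45595457e-01] 26.058558285159133
shift [ 414.8 -200.3   10.9] turn [-0.1  0.  21.6]
shift [ 598.4 -721.6   11.5] turn [-0.1  0.  26.1]
```

Emit:
arm_command(
  moves=[
    [50, -24, 5, 0, 0, 3, 60],
    [95, -46, 10, 0, 0, 7, 60],
    [140, -68, 15, 0, 0, 11, 60],
    [185, -90, 20, 0, 0, 15, 60],
    [230, -112, 25, 0, 0, 19, 60],
    [275, -134, 30, 0, 0, 21.6, 60],
    [320, -156, 40, 0, 0, 21.6, 60],
    [365, -178, 50, 0, 0, 21.6, 60],
    [405, -196, 58, 0, 0, 21.6, 60],
    [415, -200, 61, 0, 0, 21.6, 60],
    [415, -200, 61, 0, 0, 21.6, 60],
    [415, -200, 61, 0, 0, 21.6, 60],
    [415, -200, 61, 0, 0, 21.6, 60],
  ],
)

```text
t: 1.45
tool_pos: [0.5588, -0.2007, 0.1705]
tcp_rot: [0.999, 0.038, -0.0, 0.0]
force: [-0.2, 0.7, -0.3]
finger_gap: 0.0602
grip_force: 0.0
```

Run:
```python
from h import *
d=get_image("wrist");np.savez("w1.npz",**d);P=cloud(d);s=state()
print(s["t"],s["tool_pos"],yaw(),s["joint_vel"].round(4))
K=d["camera_matrix"];E=d["extrinsics"]
# project valve
p=E[:3,:3]@np.array([.559,-.199,.065])+E[:3,3];u=K[0,0]*p[0]/-p[2]+K[0,2];v=K[1,1]*-p[1]/-p[2]+K[1,2];print(u,v)
m=(abs(P[...,2]-.065)<.004)&(np.hypot(P[...,0]-.559,P[...,1]+.199)<.034)
q=P[m];print(m.sum(),q.mean(0))
r=np.hypot(*(q[:,:2]-q[:,:2].mean(0)).T)
# rim circle: least squares on far points
rim=q[(r>.020)];A=np.c_[2*rim[:,:2],np.ones(len(rim))];c=np.linalg.lstsq(A,(rim[:,:2]**2).sum(1),rcond=None)[0];print("rim",c[:2],np.sqrt(c[2]+c[0]**2+c[1]**2),len(rim))
h=q[r<.0175];print("nut",h.mean(0),len(h),cv2.minAreaRect((h[:,:2]*1000).astype(np.float32)))
u,v=int(u),int(v)
cr=d["img"][max(v-50,0):v+50,u-66:u+66]
cv2.imwrite("pics/w1.png",np.hstack([cv2.resize(d["img"],(0,0),fx=.5,fy=.5),cv2.resize(cr,(264*5//3,200*5//3)[:2])[:200,:440]])[...,::-1] if 0 else cv2.resize(cr,(792,600),interpolation=cv2.INTER_CUBIC)[...,::-1])
```

```text
1.5 [ 0.5587709  -0.20080619  0.17059813] 4.367463544815674 [ 0.0003 -0.0016 -0.0037  0.003  -0.0005  0.0035]
316.73904496899945 197.96665566254023
2018 [ 0.55930644 -0.19848899  0.06527748]
rim [ 0.55901219 -0.1984678 ] 0.023636038351726944 1255
nut [ 0.55927527 -0.19838116  0.06511424] 757 ((558.2271728515625, -198.47341918945312), (28.465425491333008, 26.184255599975586), 83.23284149169922)
```

View pics/w1.png

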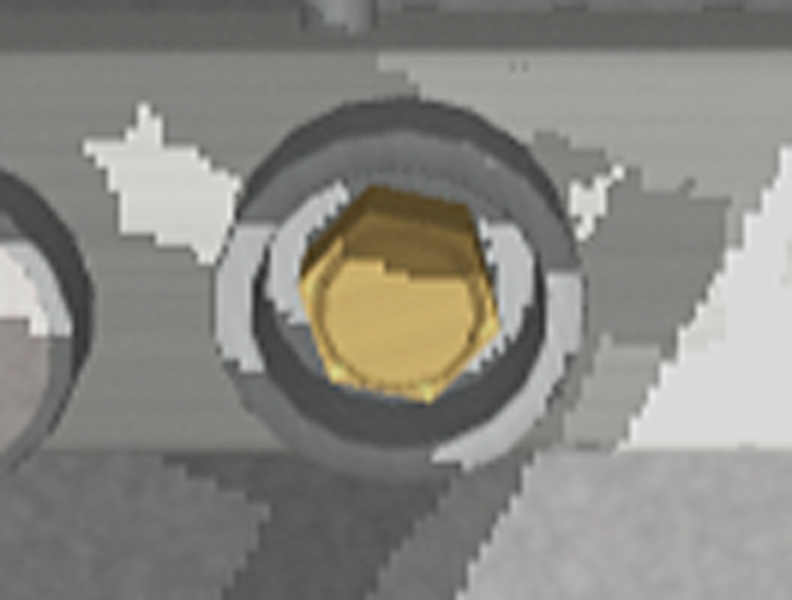

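The nut shows clearly at about crop (400,290): a hexagon turned several degrees from the image axes. I'll fit the projected hex prism to the brass pixels to get its position and yaw.

```bash
cat >> h.py <<'E'
from scipy.optimize import minimize
def proj(d,X):
    K=d["camera_matrix"];E=d["extrinsics"];p=X@E[:3,:3].T+E[:3,3]
    return np.c_[K[0,0]*p[:,0]/-p[:,2]+K[0,2],K[1,1]*p[:,1]/p[:,2]+K[1,2]]
def fit(d,mask,verts,x0):
    "verts(x,y,yaw deg)->points whose convex hull is the silhouette; maximise IoU"
    F=8;x0=np.array(x0,float)
    ys,xs=np.nonzero(mask);a,b=xs.min()-6,ys.min()-6
    M=cv2.resize(mask[b:ys.max()+7,a:xs.max()+7].astype(np.uint8),(0,0),fx=F,fy=F,interpolation=cv2.INTER_NEAREST)
    def cost(k):
        uv=((proj(d,verts(x0[0]+k[0]*1e-3,x0[1]+k[1]*1e-3,x0[2]+k[2]))-[a-.5,b-.5])*F)
        I=np.zeros_like(M);cv2.fillConvexPoly(I,cv2.convexHull(np.round(uv).astype(np.int32)),1)
        return 1-(I&M).sum()/(I|M).sum()
    best=min((minimize(cost,[0,0,w],method="Nelder-Mead",options=dict(initial_simplex=[[0,0,w],[3,0,w],[0,3,w],[0,0,w+8]])) for w in(-24,-12,0,12,24)),key=lambda r:r.fun)
    return x0+best.x*[1e-3,1e-3,1],best.fun
def hexp(x,y,w,r,z):
    t=np.radians(w+60*np.arange(6));return np.c_[x+r*np.cos(t),y+r*np.sin(t),np.full(6,z)]
E
python3 - <<'E'
from h import *
d=dict(np.load("w1.npz"));P=cloud(d)
hs=cv2.cvtColor(d["img"],cv2.COLOR_RGB2HSV)
m=(hs[...,0]>12)&(hs[...,0]<32)&(hs[...,1]>110)&(np.hypot(P[...,0]-.559,P[...,1]+.199)<.03)
m=cv2.morphologyEx(m.astype(np.uint8),cv2.MORPH_CLOSE,np.ones((3,3)))
print(m.sum())
r=13/np.cos(np.pi/6);t=np.linspace(0,2*np.pi,40)
for zb in(.046,.052):
    f=lambda x,y,w:np.r_[hexp(x,y,w,r,zb),hexp(x,y,w,r,.062),np.c_[x+.0128*0+13e-3*.95*np.cos(t),y+13e-3*.95*np.sin(t),0*t+.065]]
    r=13e-3/np.cos(np.pi/6)
    print(zb,fit(d,m,f,[.559,-.1985,4.4]))
E
```

```text
849
0.046 (array([ 0.55816021, -0.19846576, 21.71032251]), np.float64(0.05784376792948176))
0.052 (array([ 0.5591294 , -0.19831567, 22.27481925]), np.float64(0.0431952237088189))
```

Emit:
arm_command(
  moves=[
    [-2, -40, -30, 0, 0, 1, 60],
    [-4, -88, -50, 0, 0, 2, 60],
    [-6, -136, -50, 0, 0, 3, 60],
    [-8, -184, -50, 0, 0, 4, 60],
    [-10, -232, -50, 0, 0, 5, 60],
    [-12, -280, -50, 0, 0, 6.4, 60],
    [-14, -328, -50, 0, 0, 6.4, 60],
    [-16, -376, -50, 0, 0, 6.4, 60],
    [-18, -424, -50, 0, 0, 6.4, 60],
    [-20, -472, -50, 0, 0, 6.4, 60],
    [-21, -520, -50, 0, 0, 6.4, 60],
    [-22, -550, -50, 0, 0, 6.4, 60],
    [-22, -550, -50, 0, 0, 6.4, 60],
    [-22, -550, -50, 0, 0, 6.4, 60],
    [-22, -550, -50, 0, 0, 6.4, 60],
  ],
)

```text
t: 3.0
tool_pos: [0.4952, 0.3454, 0.2204]
tcp_rot: [1.0, -0.018, -0.0, 0.0]
force: [0.4, 0.4, -0.2]
finger_gap: 0.0601
grip_force: 0.0
```

Run:
```python
from h import *
d=get_image("wrist");np.savez("w2.npz",**d);P=cloud(d);s=state()
print(s["t"],s["tool_pos"],yaw())
def comp(lo,hi,c,rad):
    m=((P[...,2]>lo)&(P[...,2]<hi)&(np.hypot(P[...,0]-c[0],P[...,1]-c[1])<rad))
    q=P[m];r=cv2.minAreaRect((q[:,:2]*1000).astype(np.float32));print(m.sum(),q.mean(0).round(4),np.round(r[0],1),np.round(r[1],1),round(r[2],1));return m
for c in((.495,.35),(.513,.266),(.529,.183)):
    m=comp(.136,.15,c,.03)
    if m.sum()>50:
        v=lambda x,y,w:(Ro.from_euler("z",w,degrees=True).apply(np.array([[.015,.01,0],[-.015,.01,0],[-.015,-.01,0],[.015,-.01,0]]))+[x,y,.14])
        print(fit(d,m.astype(np.uint8),v,[c[0],c[1],0]))
    try: comp(.06,.087,c,.04)
    except Exception as e: print(e)
comp(.088,.1,(.478,.405),.03)
cv2.imwrite("pics/w2.png",d["img"][...,::-1])
```

```text
3.05 [0.49522949 0.34540551 0.22041065] -2.0456590449233794
949 [0.495  0.3514 0.1407] [494.1 351.3] [20.  30.1] 88.7
(array([ 0.49466864,  0.35141967, -0.29931664]), np.float64(0.05802658074909384))
212 [0.5083 0.3505 0.074 ] [508.2 350.9] [33.5  9.9] 88.3
1065 [0.5133 0.2691 0.1407] [512.3 268.5] [30.6 20.1] 12.7
(array([ 0.51288432,  0.26881622, 13.99974065]), np.float64(0.055447215996740074))
250 [0.5192 0.2766 0.0738] [517.5 273.1] [14.3 31.6] 42.5
1254 [0.5292 0.1861 0.1405] [528.5 184.6] [30.1 21.8] 7.8
(array([0.52881783, 0.18590496, 7.75913542]), np.float64(0.1275132865053703))
350 [0.5315 0.193  0.0742] [529.6 191.6] [10.1 22.7] 84.6
407 [0.4786 0.4087 0.0927] [478.  409.1] [20.7 20.6] 22.1
```

View pics/w2.png

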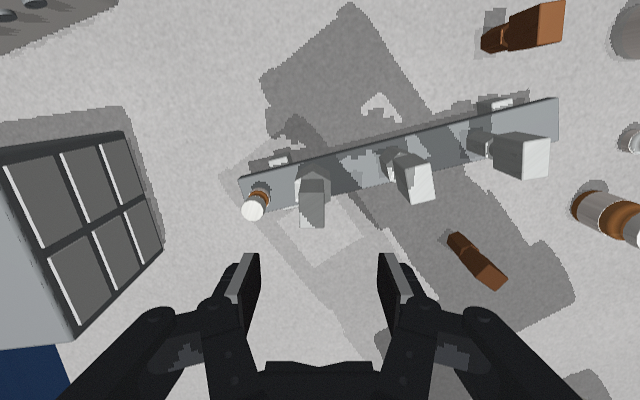

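The wrist view confirms the plan. The socket head is at (312,200) next to the vial at (253,210), and its body measures 33.5 mm across, the largest size. I'll descend and pinch it.

Emit:
arm_command(
  moves=[
    [-0.7, -6, 30, 0, 0, -1, 50],
    [-0.7, -6, 60, 0, 0, -1, 50],
    [-0.7, -6, 85, 0, 0, -1, 50],
    [-0.7, -6, 105, 0, 0, -1, 50],
    [-0.7, -6, 115, 0, 0, -1, 50],
    [-0.7, -6, 120, 0, 0, -1, 50],
    [-0.7, -6, 120, 0, 0, -1, 40],
    [-0.7, -6, 120, 0, 0, -1, 32],
    [-0.7, -6, 120, 0, 0, -1, 27],
    [-0.7, -6, 120, 0, 0, -1, 24],
    [-0.7, -6, 120, 0, 0, -1, 22],
    [-0.7, -6, 120, 0, 0, -1, 20],
    [-0.7, -6, 120, 0, 0, -1, 15],
    [-0.7, -6, 120, 0, 0, -1, 10],
    [-0.7, -6, 120, 0, 0, -1, 10],
    [-0.7, -6, 120, 0, 0, -1, 10],
  ],
  newtons=50,
)

```text
t: 4.65
tool_pos: [0.4945, 0.3532, 0.1006]
tcp_rot: [1.0, -0.008, 0.0, -0.0]
force: [0.1, -1.6, 5.6]
finger_gap: 0.0194
grip_force: 49.2
```

Run:
```python
from h import *
d=get_image("wrist");np.savez("w3.npz",**d);P=cloud(d);s=state()
print(s["t"],s["tool_pos"],yaw(),s["force"],s["finger_gap"],s["grip_force"])
for lo,hi in((.136,.15),(.06,.086)):
    m=((P[...,2]>lo)&(P[...,2]<hi)&(np.hypot(P[...,0]-.495,P[...,1]-.351)<.03))
    q=P[m];r=cv2.minAreaRect((q[:,:2]*1000).astype(np.float32));print(m.sum(),q.mean(0).round(4),np.round(r[0],1),np.round(r[1],1),round(r[2],1))
cv2.imwrite("pics/w3.png",d["img"][...,::-1])
```

```text
4.7 [0.49445823 0.35322884 0.10062509] -0.9383171571003563 [-0.07274403 -0.47893234  6.42763645] 0.019101218513774214 49.22978460788727
5137 [0.4986 0.3528 0.1419] [494.5 351.4] [58.4 31. ] 87.3
849 [0.5086 0.3531 0.0738] [508.6 353.2] [33.5 10.4] 89.5
```

View pics/w3.png

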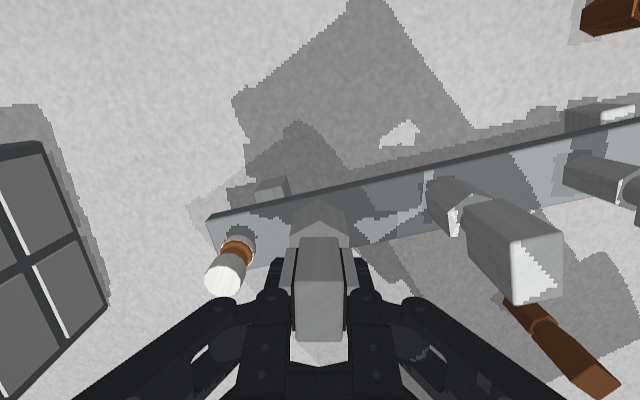

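The key is held at (320,290), still upright on the rail. I'll lift it and carry it to a hover over the valve at yaw 22°.

Emit:
arm_command(
  moves=[
    [0, 0, -15, 0, 0, 0, 10],
    [0, 0, -45, 0, 0, 0, 10],
    [0, 0, -80, 0, 0, 0, 10],
    [2, 15, -110, 0, 0, 0, 10],
    [7, 50, -120, 0, 0, -2, 10],
    [13, 95, -120, 0, 0, -5, 10],
    [19, 140, -120, 0, 0, -8, 10],
    [25, 185, -120, 0, 0, -11, 10],
    [31, 230, -120, 0, 0, -14, 10],
    [37, 275, -120, 0, 0, -17, 10],
    [43, 320, -120, 0, 0, -20, 10],
    [49, 365, -120, 0, 0, -22, 10],
    [55, 410, -120, 0, 0, -23, 10],
    [61, 455, -115, 0, 0, -23, 10],
    [67, 500, -105, 0, 0, -23, 10],
    [71, 533, -85, 0, 0, -23, 10],
    [73.5, 550.5, -65, 0, 0, -23, 10],
    [73.5, 550.5, -50, 0, 0, -23, 10],
    [73.5, 550.5, -50, 0, 0, -23, 10],
    [73.5, 550.5, -50, 0, 0, -23, 10],
  ],
)

```text
t: 6.7
tool_pos: [0.5587, -0.1976, 0.1506]
tcp_rot: [0.981, 0.192, -0.0, -0.0]
force: [-0.5, -0.9, -1.8]
finger_gap: 0.0196
grip_force: 49.3
```

Run:
```python
from h import *
d=get_image("wrist");np.savez("w4.npz",**d);P=cloud(d);s=state()
print(s["t"],s["tool_pos"],yaw(),s["force"],s["finger_gap"],s["grip_force"])
togo([.559,-.1984,.118],22)
b=s["tool_pos"]
for lo,hi in((.045,.09),):
    z=P[...,2]-b[2]+.05
    m=((z>.006)&(z<.034)&(np.hypot(P[...,0]-b[0],P[...,1]-b[1])<.025))
    q=P[m];l=Ro.from_euler("z",-yaw(),degrees=True).apply(q-[b[0],b[1],0]);print(m.sum(),l.min(0),l.max(0),np.median(l,0))
cv2.imwrite("pics/w4.png",d["img"][100:400,160:480][...,::-1])
```

```text
6.75 [ 0.5591833  -0.19757795  0.15120489] 22.113678159185213 [ 0.53162882 -0.95899564 -1.55522678] 0.019410225721256204 49.258602261543274
shift [-0.5  0.7 33.2] turn [ 0.  -0.   0.1]
895 [ 0.00856062 -0.01647436  0.10723701] [0.01896443 0.01716891 0.13519905] [1.37174847e-02 7.98862759e-05 1.22652796e-01]
```

View pics/w4.png

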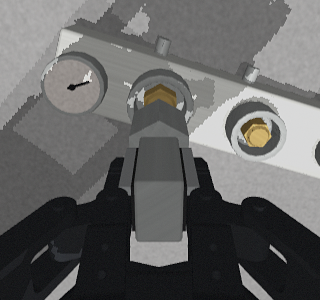

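The key hangs centred in the gripper (crop 158,190) over the collar. I'll descend carefully.

Emit:
arm_command(
  moves=[
    [0, 0.7, 10, 0, 0, 0, 10],
    [0, 0.7, 20, 0, 0, 0, 10],
    [0, 0.7, 28, 0, 0, 0, 10],
    [0, 0.7, 32, 0, 0, 0, 10],
    [0, 0.7, 34, 0, 0, 0, 10],
    [0, 0.7, 36, 0, 0, 0, 10],
    [0, 0.7, 38, 0, 0, 0, 10],
    [0, 0.7, 38, 0, 0, 0, 10],
  ],
)

```text
t: 7.55
tool_pos: [0.559, -0.1992, 0.1122]
tcp_rot: [0.982, 0.191, -0.0, -0.0]
force: [0.2, 0.3, -2.6]
finger_gap: 0.0195
grip_force: 49.4
```

The underside is already 3 mm below the rim with no contact force, so it's going on.

Emit:
arm_command(
  moves=[
    [0, 0, 3, 0, 0, 0, 10],
    [0, 0, 6, 0, 0, 0, 10],
    [0, 0, 9, 0, 0, 0, 10],
    [0, 0, 11, 0, 0, 0, 10],
    [0, 0, 13, 0, 0, 0, 10],
    [0, 0, 14, 0, 0, 0, 10],
    [0, 0, 14, 0, 0, 0, 10],
    [0, 0, 14, 0, 0, 0, 10],
  ],
)

```text
t: 8.35
tool_pos: [0.559, -0.1992, 0.0983]
tcp_rot: [0.982, 0.191, 0.0, 0.0]
force: [-0.2, 0.4, -2.2]
finger_gap: 0.0195
grip_force: 49.3
```

Emit:
arm_command(
  moves=[
    [0, 0, 0.7, 0, 0, 0, 10],
    [0, 0, 1.2, 0, 0, 0, 10],
    [0, 0, 1.7, 0, 0, 0, 10],
    [0, 0, 2.0, 0, 0, 0, 10],
    [0, 0, 2.0, 0, 0, 0, 10],
    [0, 0, 2.0, 0, 0, 0, 10],
  ],
)

```text
t: 8.95
tool_pos: [0.5591, -0.1991, 0.0966]
tcp_rot: [0.982, 0.191, 0.0, 0.0]
force: [-1.9, 2.0, 5.4]
finger_gap: 0.0192
grip_force: 50.2
```

Run:
```python
from h import *
s=state();print(s["t"],s["tool_pos"],s["force"],s["ft_torque"],s["grip_force"],s["finger_gap"],Ro.from_quat(s["tcp_rot"]).as_matrix()[:,2])
d=get_image("top");P=cloud(d)
for c in((.5135,.266),(.529,.183),(.559,-.199)):
    m=(P[...,2]>.13)&(P[...,2]<.145)&(np.hypot(P[...,0]-c[0],P[...,1]-c[1])<.03);print(m.sum(),P[m].mean(0) if m.any() else "")
cv2.imwrite("pics/t5.png",cv2.resize(d["img"][180:310,150:520],(740,260))[...,::-1])
```

```text
8.95 [ 0.55913805 -0.19913252  0.09663143] [-1.86082257  1.97623198  5.35962393] [ 0.24258714  0.41144142 -0.0436741 ] 50.172210931777954 0.019240496354537017 [ 2.55013936e-04 -5.87772721e-05 -9.99999966e-01]
108 [0.51355361 0.26363271 0.13912332]
108 [0.52942038 0.18048228 0.13971163]
1 [ 0.56117494 -0.17662743  0.1383703 ]
```

View pics/t5.png

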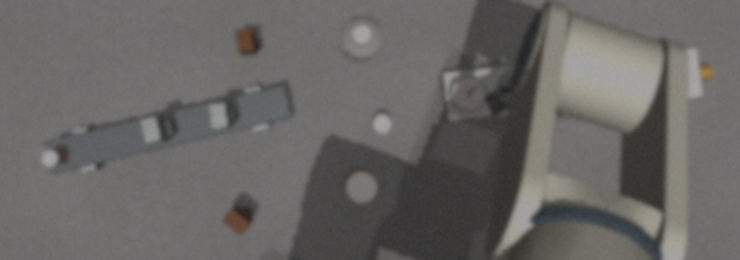

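The picture shows the two other keys upright on the rail at (152,130) and (217,113), and the vial still standing at (50,158). The held key touched the well floor with its underside at 46 mm, vertical and pressed lightly, so I'm handing in.

```bash
python3 -c "
from h import *
print(sign_off())"
```

```text
the job is handed in; nothing more can be done
None
```

The key that fits (the largest, which stood by the amber vial) is fully down on the nut beside the gauge, upright and still held at about 50 N. It went on at the first try, so the other two keys were never moved from the rail, and the job was handed in at about 9 s of the 72 s.

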